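Weight down a veneered panel and clear the finished strips

TASK

Slide the work board across the cloth, without lifting it, until it lies square inside the four paper corner marks; only then stand all the press weights upright on top of it, wholly on the board and set down gently, so the veneer stays pressed while the glue sets. Also collect all the finished wooden strips from the machine's catch tray into the parts box. Leave the jar, the mug and the sanding block where they are.

Things in the scene. Friction and masses are not known exactly. Their poses are not given: they have to be found in the camera images.
- board: plywood work board, loose, a flat slab 150 mm (its x) by 120 mm (its y) and 20 mm thick (z), about 0.35 kg, too wide to grasp; a lute-shaped veneer is laid flush in its smooth top. Origin: centre of its underside. Either way round (turned by half a turn) counts the same. It slides with ordinary friction and stays where it is left
- marks: four L-shaped paper corner marks stuck flat on the cloth (under 1 mm high, nothing to bump into), the place for the board. Origin: the middle of the four; the inner edges of the marks enclose 174 mm along its x and 144 mm along its y, so the board fits with 12 mm to spare on each side
- weight0: dark steel press weight, loose, a block 36 mm (x) by 56 mm (y) by 36 mm high, about 0.4 kg, with an arch handle of 10 mm round bar on top: the level grip bar runs along its y, 54 mm long over all, its centre line 65 mm above the origin (overall height 70 mm), 24 mm of free space under it. Origin: centre of its underside. May be absent (2 or 3 are there)
- weight1: dark steel press weight, loose, a block 36 mm (x) by 56 mm (y) by 36 mm high, about 0.4 kg, with an arch handle of 10 mm round bar on top: the level grip bar runs along its y, 54 mm long over all, its centre line 65 mm above the origin (overall height 70 mm), 24 mm of free space under it. Origin: centre of its underside. May be absent (2 or 3 are there)
- weight2: dark steel press weight, loose, a block 36 mm (x) by 56 mm (y) by 36 mm high, about 0.4 kg, with an arch handle of 10 mm round bar on top: the level grip bar runs along its y, 54 mm long over all, its centre line 65 mm above the origin (overall height 70 mm), 24 mm of free space under it. Origin: centre of its underside. May be absent (2 or 3 are there)
- catch_tray: fixed aluminium catch tray in front of the bench thicknessing machine, 210 mm (x) by 150 mm (y), floor 3 mm thick, walls 15 mm high and 4 mm thick. Origin: centre of its underside, on the table
- parts_box: fixed open cardboard box, outside 210 mm (x) by 150 mm (y) by 45 mm high, walls and floor 5 mm thick, empty at the start. Origin: centre of its underside, on the table
- strip0: finished light wooden strip, loose, 16 mm (x) by 100 mm (y) by 20 mm high (z), about 16 g, lying in the catch tray roughly along the tray's y; neighbours are at least about 44 mm apart, centre to centre. Origin: centre of its underside. May be absent (3 or 4 are there)
- strip1: finished light wooden strip, loose, 16 mm (x) by 100 mm (y) by 20 mm high (z), about 16 g, lying in the catch tray roughly along the tray's y; neighbours are at least about 44 mm apart, centre to centre. Origin: centre of its underside. May be absent (3 or 4 are there)
- strip2: finished light wooden strip, loose, 16 mm (x) by 100 mm (y) by 20 mm high (z), about 16 g, lying in the catch tray roughly along the tray's y; neighbours are at least about 44 mm apart, centre to centre. Origin: centre of its underside. May be absent (3 or 4 are there)
- strip3: finished light wooden strip, loose, 16 mm (x) by 100 mm (y) by 20 mm high (z), about 16 g, lying in the catch tray roughly along the tray's y; neighbours are at least about 44 mm apart, centre to centre. Origin: centre of its underside. May be absent (3 or 4 are there)
- jar: bystander: amber glass jar, 56 mm across, 85 mm high. Origin: centre of its underside
- mug: bystander: white mug, 76 mm across, 85 mm high. Origin: centre of its underside
- sanding_block: bystander: cork sanding block 100 x 65 x 30 mm. Origin: centre of its underside
Things that resemble listed ones, but are neither listed nor needed, are in the scene too. Leave any pink or purple look-alike of the weight0 alone.

How it is judged:
By the outcome, as a careful person would: the job done as asked, in the order asked, and still so for the second after the job is handed in, with the robot touching nothing.
Of weight0, weight1, weight2 only 2 to 3 are there at a start; the rules pass over those that are not, and their reading is None.
Of strip0, strip1, strip2, strip3 only 3 to 4 are there at a start; the rules pass over those that are not, and their reading is None.
At some moment in a run one of board may be knocked a few centimetres aside while the robot is not near it.
It also fails if it takes over 210 s, if anything falls off the work surface, if the arm or the gripper's body presses on something with over 40 N, if the wrist force passes 120 N, or if a joint passes its speed limit or range.

ROBOT

A 6-joint arm with a two-finger parallel gripper is mounted at the origin on the work surface. World frame = base frame: x ahead of the robot, y to its left, z up, the work surface at z = 0. Lengths are in m, angles in rad, forces in N, time in s.
With the tool pointing down it reaches from about 0.375 to 0.9 m from the base axis. Payload 3.1 kg.
Tool frame: the origin (TCP) lies at the very end of the fingers, on their centre line; the grasp point (between the pads) lies 19 mm behind it; z points along the fingers, y is the line along which they close (so a half turn about z gives the same grasp; the last joint's range is limited). The gripper opens to 85 mm and grips with 20 to 120 N. Pads are 22 mm wide; open, the fingers measure 114 mm over their backs; the gripper's body (76 mm by 85 mm) begins 54 mm behind the grasp point. The pads swing forward as they close: fully open they stand 13 mm farther back than shut.
Start: joints at [1.103, 0.527, 1.433, -0, 1.181, -0.178], TCP at [0.178, 0.599, 0.231] pointing down, gripper open.
Joint ranges: [-3.08, 3.08], [-0.75, 2.2], [0.22, 2.44], [-1.43, 4.57], [0, 2.65], [-2.85, 2.85]. Speed limits (rad/s): [2.79, 2.79, 3.14, 3.14, 3.14, 3.14].

INTERFACE

Orientations are given as a unit quaternion [x, y, z, w].
In Python, from station import telemetry, snapshot, ticket gives the robot as it stands.
- The arm moves only by the tool move_arm, never from a script. Its argument "commands" is text: rows parted by semicolons, each of 7 numbers parted by spaces: the shift along the tool's x, y, z in mm, then the turn, a rotation vector about the tool's x, y, z in degrees, then the opening, from -1 (shut) to 1 (fully open). A call has exactly 5 rows; each row is the pose to reach, as a shift and turn from the pose commanded when the call began, along the tool's axes at that moment; what a row does not reach only later rows make up. A row lasts 1/8 s, in which the tool goes at most 62.5 mm and 10.7 degrees, less where a joint would pass 70% of its speed; a pose out of reach is approached as far as the arm can. A call with a gripper value outside its range is refused whole. The fingers move at their own pace and stop on an object; "grip_force" is the grip in N (left out, the last holds). Time passes only in rows, so rows that repeat a pose let the fingers close, or fill a call up. It gives the time, the measured TCP pose, the force, the opening and the grip force at its end, in the units of the state.
- telemetry.sense(): the state, without advancing time (a new reading comes with each control period).
- snapshot(name): name is "scene" or "top"; returns a dict with "image" (384x512x3 uint8, red, green, blue), "fx", "fy", "cx", "cy" (pixels), "pose" (4x4, takes a point from camera to world coordinates). Camera axes: x right, y down, z forward; pixel columns grow to the right and rows downward; lengths in m; the calibration is good to about 2 mm. A picture is of the moment at which its call begins. There is no depth.
- ticket.sign_off(): hands the job in; it is judged then, once.
The state is a dict: "t": time; "q": joint angles; "qd": joint speeds; "tau": joint torques, N m; "tcp_pos": TCP position; "tool_rot": TCP orientation; "force": force on the tool from outside, world axes, zero at the start; "ft_torque": the same for the moment, N m; "finger_gap": opening from 0.0 (shut) to 1.0 (fully open); "gripper_force": force on a finger pad.
Only numpy, scipy, OpenCV 4.12 (cv2) and the standard library are available. Lean on these libraries where they do the work, as an engineer would, in place of code of your own. Each camera call takes 0.05 s, during which the arm holds its last target. There are 200 camera calls.

## Working session

There is one attempt and no reset: what is moved stays moved. The work goes in short steps, Python scripts to look and compute and a tool call to move; the robot and the scene stay as the last step left them, time stands still between calls to the robot, and variables do not carry over. Pictures are saved under pics/ and viewed, at most 14 in all, crops included, and the job is handed in when it is done.

Besides the shell and the picture viewer there is one more tool, called as name(argument=value, ...) on one line, values as JSON. move_arm: Moves the arm, as the interface text tells. Its arguments: {"type":"object","properties":{"commands":{"type":"string"},"grip_force":{"type":"number"}},"required":["commands"]}

```bash
mkdir -p pics; ls; python3 - <<'E'
from station import telemetry, snapshot
import cv2, numpy as np
s=telemetry.sense();print(s)
for n in("scene","top"):
    d=snapshot(n);print(n,d['fx'],d['fy'],d['cx'],d['cy'],np.round(d['pose'],4).tolist())
    cv2.imwrite(f'pics/{n}0.png',cv2.resize(d['image'][:,:,::-1],(800,600),interpolation=cv2.INTER_CUBIC))
E
```

```text
pics
{'t': 0.0, 'q': array([ 1.10351601e+00,  5.28456191e-01,  1.43391620e+00,  3.02833269e-06,
        1.18138637e+00, -1.78490773e-01]), 'qd': array([ 0.00143975, -0.00104705,  0.00040953,  0.00076445, -0.00206193,
        0.00201074]), 'tau': array([ 1.14545583e-04, -4.42349946e+01, -1.78022522e+01, -2.47319131e-04,
        8.59510998e-03, -2.46893652e-07]), 'tcp_pos': array([0.1776313 , 0.59847616, 0.23033532]), 'tool_rot': array([ 1.43894010e-01,  9.89592513e-01, -1.02663879e-03, -3.44984595e-04]), 'force': array([-0.57854495, -0.12953195, -0.32237126]), 'ft_torque': array([-0.06895493,  0.00612592,  0.03880298]), 'gripper_force': 0.0, 'finger_gap': 0.9987948833710393}
scene 381.2783755783479 381.2783755783479 256.1868383244615 186.68201283745157 [[0.4235, 0.7054, -0.5684, 1.0699], [0.9058, -0.3406, 0.2521, -0.222], [-0.0157, -0.6216, -0.7831, 0.7697], [0.0, 0.0, 0.0, 1.0]]
top 425.6457482102774 425.6457482102774 256.08444726813707 193.42994995780668 [[-0.0002, -0.9857, 0.1683, 0.358], [-0.9999, 0.0025, 0.0132, -0.0206], [-0.0134, -0.1683, -0.9856, 1.1527], [0.0, 0.0, 0.0, 1.0]]
```

View pics/scene0.png

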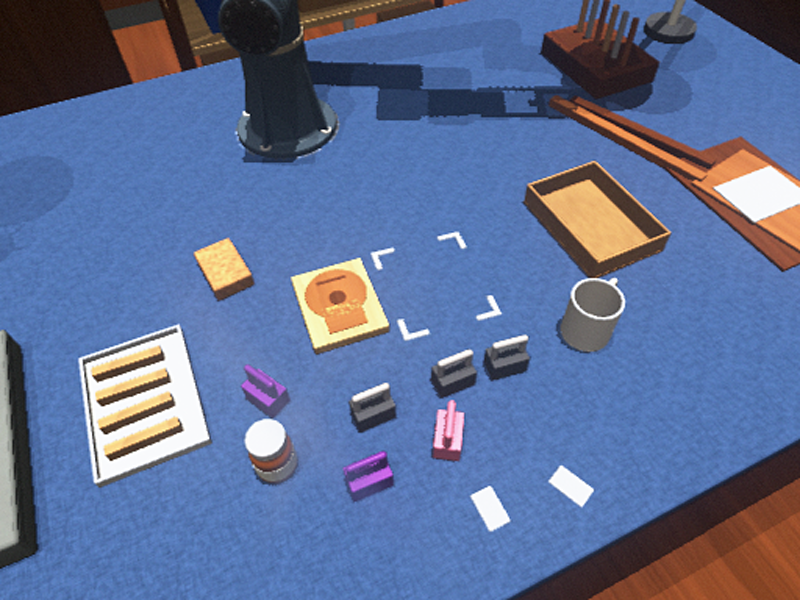

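View pics/top0.png

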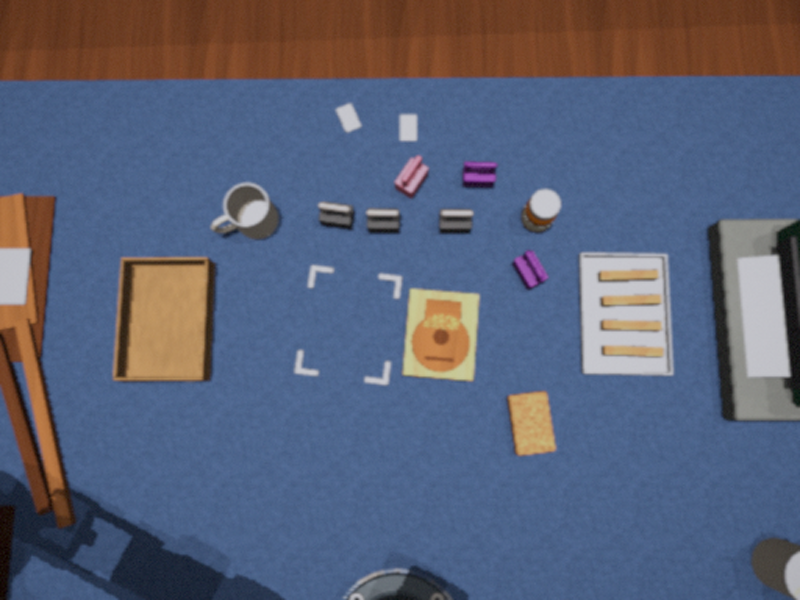

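The scene view shows the board (340,305), four marks around (435,285), box (597,217), tray (145,400) with 4 strips, sanding block (223,267), jar (270,450) and mug (592,313). The dark weights in the top view are at (335,215), (383,220) and (456,220). The things that could be mistaken for weights are pink (412,175), purple (480,175) and purple (531,269). The two paper slips (348,117) and (408,127) are not marks. I choose the three dark grey ones.

```bash
cat > h.py <<'E'
from station import telemetry, snapshot
import cv2, numpy as np
def ray(d,uv,z):
    uv=np.atleast_2d(np.asarray(uv,float)); P=d['pose']
    r=np.c_[(uv[:,0]-d['cx'])/d['fx'],(uv[:,1]-d['cy'])/d['fy'],np.ones(len(uv))]@P[:3,:3].T
    o=P[:3,3]; return (o+r*((z-o[2])/r[:,2])[:,None])[:,:2]
def proj(d,p):
    P=d['pose'];c=(np.atleast_2d(p)-P[:3,3])@P[:3,:3]
    return np.c_[d['fx']*c[:,0]/c[:,2]+d['cx'],d['fy']*c[:,1]/c[:,2]+d['cy']]
def blobs(m,amin):
    n,l,st,c=cv2.connectedComponentsWithStats(m.astype(np.uint8),connectivity=8)
    return [(l==i,st[i],c[i]) for i in range(1,n) if st[i,4]>=amin]
def rect(d,m,z):
    "min-area rectangle of blob on plane z: centre, (long,short), yaw of long side deg"
    c=max(cv2.findContours(m.astype(np.uint8),cv2.RETR_EXTERNAL,cv2.CHAIN_APPROX_NONE)[0],key=len)[:,0]
    w=ray(d,c,z); r=cv2.minAreaRect((w*1000).astype(np.float32))
    b=cv2.boxPoints(r); e=b[1]-b[0]; f=b[2]-b[1]
    if np.linalg.norm(f)>np.linalg.norm(e): e,f=f,e
    return b.mean(0)/1000,(np.linalg.norm(e),np.linalg.norm(f)),np.degrees(np.arctan2(e[1],e[0]))%180
def hsv(d): return cv2.cvtColor(d['image'],cv2.COLOR_RGB2HSV)
E
python3 - <<'E'
from h import *
d=snapshot('top'); H=hsv(d); h,s,v=H[...,0].astype(int),H[...,1].astype(int),H[...,2].astype(int)
def show(name,m,z,a):
    for b,st,c in blobs(m,a):
        q=rect(d,b,z); print(name,np.round(c*1.5625),st[4],np.round(q[0],4),np.round(q[1],1),round(q[2],1))
sl=np.zeros(h.shape,bool); sl[35:300,60:440]=1
show('white',(s<60)&(v>140)&sl,0,10)
yel=(h>8)&(h<40)&(s>70)&(v>90)&sl
show('wood',yel,.02,60)
show('dark',(s<90)&(v<110)&sl,.036,40)
show('pink',((h>135)|(h<3))&(s>60)&sl,.036,40)
for p in [(335,215),(383,218),(456,218),(456,227),(30,30)]: print(p,H[int(p[1]/1.5625),int(p[0]/1.5625)])
cr=d['image'][100:180,185:325,::-1]
cv2.imwrite('pics/cr1.png',cv2.resize(cr,(800,457),interpolation=cv2.INTER_CUBIC))
E
```

```text
white [348. 117.] 202 [0.9024 0.0919] [53.6 33.7] 25.6
white [407. 127.] 211 [ 0.8815 -0.0179] [52.  31.7] 179.8
white [403. 170.] 60 [ 0.7997 -0.0112] [55.6 10.8] 150.8
white [417. 178.] 78 [ 0.7844 -0.0357] [57.6 11.4] 145.4
white [245. 209.] 418 [0.736  0.2862] [101.8  80.4] 92.2
white [545. 202.] 292 [ 0.7366 -0.2652] [53.6 49.8] 89.7
white [332. 206.] 70 [0.731  0.1163] [56.8 10.6] 79.9
white [381. 212.] 78 [0.7203 0.0288] [56.3  8.8] 89.7
white [457. 212.] 61 [ 0.7197 -0.1075] [53.4  8.8] 89.7
white [624. 314.] 3515 [ 0.5363 -0.3988] [216.5 155.1] 178.9
white [317. 273.] 116 [0.6098 0.1429] [55.3 32.1] 128.4
white [393. 282.] 120 [0.5854 0.015 ] [43.1 43. ] 82.0
white [414. 294.] 44 [ 0.565 -0.027] [57.1 30.1] 137.2
white [438. 290.] 14 [ 0.5768 -0.0738] [22.   2.8] 89.8
white [473. 304.] 82 [ 0.553  -0.1321] [76.9 36.9] 32.6
white [405. 349.] 66 [ 0.4803 -0.0158] [90.1  7.6] 175.0
white [474. 356.] 48 [ 0.4626 -0.1322] [86.8  5.4] 178.9
white [303. 366.] 125 [0.449  0.1569] [42.3 41.2] 82.9
white [380. 376.] 125 [0.4316 0.0355] [43.2 40.4] 90.0
white [460. 372.] 29 [ 0.4327 -0
[... 900 characters left out ...]
0244] [54.5 30.9] 90.5
dark [455. 223.] 200 [ 0.6884 -0.1004] [54.3 30.9] 89.0
dark [211. 321.] 134 [0.5205 0.3203] [212.7  26.9] 176.4
dark [152. 381.] 41 [0.4152 0.4115] [105.4   0. ] 89.9
dark [510. 425.] 42 [ 0.3434 -0.1872] [91.7  3.1] 7.1
pink [420.  77.] 41 [ 0.9624 -0.0422] [112.9   0. ] 89.6
pink [655.  75.] 40 [ 0.9623 -0.4652] [109.   0.] 89.6
pink [185.  78.] 40 [0.9626 0.3847] [111.2   0. ] 89.6
pink [411. 177.] 212 [ 0.7735 -0.0294] [72.4 37.9] 143.8
pink [479. 173.] 296 [ 0.7782 -0.1444] [58.  40.4] 89.7
pink [530. 269.] 310 [ 0.6063 -0.2276] [57.3 40.6] 28.7
(335, 215) [135   8  63]
(383, 218) [ 0 13 38]
(456, 218) [135  22  47]
(456, 227) [165   5 103]
(30, 30) [ 11 178 102]
```

View pics/cr1.png

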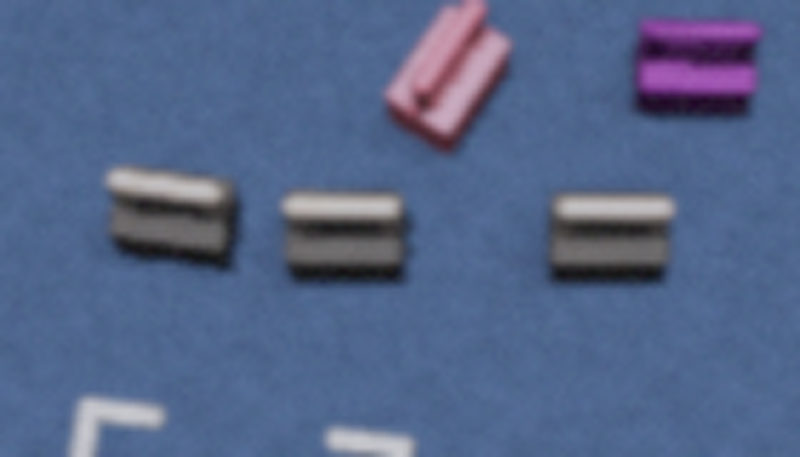

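The crop confirms three dark grey weights with light handle bars at crop (170,215), (345,235) and (610,235). The pink (450,75) and purple (700,65) ones are decoys.

```bash
cat >> h.py <<'E'
def hpts(d,m,z):
    c=np.vstack([k[:,0] for k in cv2.findContours(m.astype(np.uint8),cv2.RETR_EXTERNAL,cv2.CHAIN_APPROX_NONE)[0]])
    return ray(d,c,z)
def mar(w):
    b=cv2.boxPoints(cv2.minAreaRect((w*1000).astype(np.float32))); e=b[1]-b[0]; f=b[2]-b[1]
    if np.linalg.norm(f)>np.linalg.norm(e): e,f=f,e
    return np.r_[b.mean(0)/1000,np.linalg.norm(e)/1000,np.linalg.norm(f)/1000,np.degrees(np.arctan2(e[1],e[0]))%180]
def near(d,m,p,r,z):
    g=np.stack(np.meshgrid(np.arange(m.shape[1]),np.arange(m.shape[0])),-1); u=proj(d,[p[0],p[1],z])[0]
    q=proj(d,[p[0],p[1]+r,z])[0]; return m&(np.hypot(*(np.moveaxis(g,-1,0)-u[:,None,None]))<np.hypot(*(q-u)))
def board(d,p=(.506,-.072),r=.115,z=.02):
    H=hsv(d); h,s=H[...,0],H[...,1]
    m=near(d,((h<40)|(s<60)|(h>150))&(H[...,2]>120),p,r,z)&((h<40)&(s>45)|(h>150))
    m=cv2.morphologyEx(m.astype(np.uint8),cv2.MORPH_OPEN,np.ones((3,3)))>0
    b=max(blobs(m,50),key=lambda x:x[1][4])[0]; return mar(hpts(d,b,z))
E
python3 - <<'E'
from h import *
np.set_printoptions(precision=4,suppress=True)
for n in('top','scene'):
    d=snapshot(n); H=hsv(d); s,v=H[...,1],H[...,2]; w=(s<60)&(v>140)
    ms=np.zeros_like(w)
    for p in [(.61,.143),(.59,.015),(.449,.157),(.432,.036)]: 
        m=near(d,w,p,.035,0); b=max(blobs(m,10),key=lambda x:x[1][4]); ms|=b[0]
    print(n,'marks',ms.sum(),mar(hpts(d,ms,0)))
    print('board',board(d))
    for p in [(.72,.11),(.711,.027),(.711,-.103)]:
        m=near(d,(s<70)&(v>140),p,.042,.07); b=max(blobs(m,10),key=lambda x:x[1][4])[0]; print('handle',b.sum(),mar(hpts(d,b,.068)))
    for p in [(.6,-.4),(.555,-.4),(.511,-.4),(.467,-.4)]:
        m=near(d,(H[...,0]<40)&(s>70)&(v>90),p,.06,.02); b=max(blobs(m,10),key=lambda x:x[1][4])[0]; print('strip',b.sum(),mar(hpts(d,b,.02)))
d=snapshot('top');m=(hsv(d)[...,0]<30)&(hsv(d)[...,1]>70)
b=[x for x in blobs(m,2000) if x[1][0]<140 and x[1][1]>100]
for x in b: print('box',mar(hpts(d,x[0],.045)))
E
```

```text
top marks 486 [  0.5176   0.0858   0.196    0.166  172.517 ]
board [  0.4968  -0.0745   0.1493   0.1191 175.0613]
handle 73 [ 0.7092  0.1085  0.054   0.01   80.6818]
handle 78 [ 0.699   0.0259  0.053   0.0083 89.7442]
handle 61 [ 0.6984 -0.1024  0.0502  0.0082 89.7493]
strip 208 [ 0.5987 -0.4004  0.098   0.0154 92.2695]
strip 204 [ 0.5549 -0.4017  0.0997  0.0149 91.8   ]
strip 197 [ 0.5123 -0.3993  0.0987  0.0135 89.8793]
strip 197 [ 0.4668 -0.3994  0.0982  0.0133 89.9092]
scene marks 341 [  0.5148   0.0834   0.194    0.1632 172.5912]
board [  0.4987  -0.0783   0.1511   0.1205 175.0504]
handle 92 [ 0.7074  0.105   0.0523  0.0099 81.6376]
handle 95 [ 0.6974  0.0224  0.0524  0.0099 89.0153]
handle 109 [ 0.6965 -0.1039  0.0524  0.0099 89.1679]
strip 336 [ 0.5983 -0.4025  0.0992  0.017  90.7962]
strip 307 [ 0.5546 -0.4045  0.0994  0.0163 91.2397]
strip 281 [ 0.5105 -0.4025  0.0989  0.0166 88.0598]
strip 264 [ 0.466  -0.4022  0.0983  0.0168 87.8665]
box [0.4603 0.6147 0.5716 0.1081 8.5165]
box [  0.5216   0.3938   0.2084   0.1602 179.9471]
```

move_arm(commands="-211 -145 0 0 0 50 -0.3;-211 -145 0 0 0 50 -0.3;-211 -145 0 0 0 50 -0.3;-211 -145 0 0 0 50 -0.3;-211 -145 0 0 0 50 -0.3")

```text
t: 0.92
tcp_pos: [0.3415, 0.3971, 0.2314]
tool_rot: [0.553, 0.833, -0.0, 0.0]
force: [-0.2, 0.9, 0.4]
finger_gap: 0.349
gripper_force: 0.0
```

move_arm(commands="-293 48 0 0 0 23.45 -0.3;-293 48 0 0 0 23.45 -0.3;-293 48 0 0 0 23.45 -0.3;-293 48 0 0 0 23.45 -0.3;-293 48 0 0 0 23.45 -0.3")

```text
t: 1.55
tcp_pos: [0.501, 0.148, 0.2315]
tool_rot: [0.708, 0.707, 0.0, 0.0]
force: [0.6, 0.4, 1.0]
finger_gap: 0.351
gripper_force: 0.0
```

move_arm(commands="-250 0 0 0 0 0 -0.3;-250 0 0 0 0 0 -0.3;-250 0 0 0 0 0 -0.3;-250 0 0 0 0 0 -0.3;-250 0 0 0 0 0 -0.3")

```text
t: 2.17
tcp_pos: [0.5003, -0.1043, 0.2315]
tool_rot: [0.71, 0.705, 0.0, 0.001]
force: [-0.7, 0.1, -0.0]
finger_gap: 0.353
gripper_force: 0.0
```

```bash
python3 -c "
from station import telemetry as T
s=T.sense();print(s['t'],s['tcp_pos'],s['tool_rot'],s['q'])"
```

```text
2.175 [ 0.50027925 -0.10434174  0.23153895] [7.09538963e-01 7.04665183e-01 3.17499176e-05 1.19946550e-03] [-4.24092975e-01  3.73780273e-01  1.71601580e+00 -9.18387313e-04
  1.04953300e+00 -4.16743957e-01]
```

move_arm(commands="-200 66 60 0 0 0 -0.3;-200 66 60 0 0 0 -0.3;-200 66 60 0 0 0 -0.3;-200 66 60 0 0 0 -0.3;-200 66 60 0 0 0 -0.3")

```text
t: 2.8
tcp_pos: [0.5659, -0.3003, 0.17]
tool_rot: [0.708, 0.707, 0.0, -0.001]
force: [-0.1, 0.7, 0.2]
finger_gap: 0.35
gripper_force: 0.0
```

move_arm(commands="-101 32 111 0 0 0 -0.3;-101 32 111 0 0 0 -0.3;-101 32 111 0 0 0 -0.3;-101 32 111 0 0 0 -0.3;-101 32 111 0 0 0 -0.3")

```text
t: 3.42
tcp_pos: [0.598, -0.3985, 0.0616]
tool_rot: [0.707, 0.708, 0.0, -0.0]
force: [1.0, 0.7, 1.0]
finger_gap: 0.349
gripper_force: 0.0
```

```bash
python3 - <<'E'
from h import *
s=telemetry.sense();print(s['t'],s['tcp_pos'],s['tool_rot'])
d=snapshot('scene');u=proj(d,[.5985,-.401,.02])[0];print(u)
x,y=int(u[0]),int(u[1]);cr=d['image'][y-60:y+60,max(0,x-80):x+80,::-1]
cv2.imwrite('pics/s1.png',cv2.resize(cr,(800,600),interpolation=cv2.INTER_CUBIC))
E
```

```text
3.425 [ 0.59804636 -0.3984921   0.06159728] [ 7.06506660e-01  7.07706333e-01  2.57855800e-04 -1.41165984e-04]
[ 91.46694665 278.23559519]
```

View pics/s1.png

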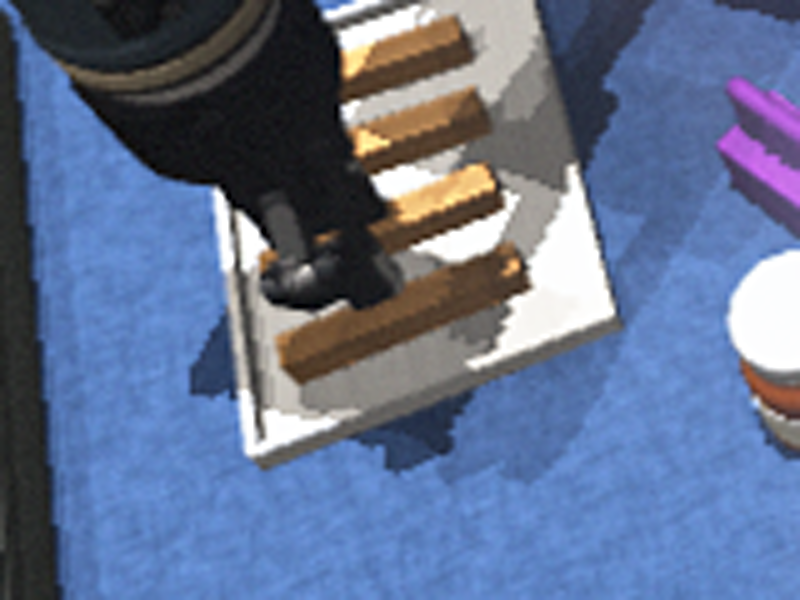

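The crop shows the gripper above the outermost strip, 60 mm up, with the other strips clear of it. I'm descending to grasp.

move_arm(commands="0 0 20 0 0 0 -0.3;0 0 40 0 0 0 -0.3;0 0 54 0 0 0 -0.3;0 0 54 0 0 0 -0.3;0 0 54 0 0 0 -0.3", grip_force=30)

```text
t: 4.1
tcp_pos: [0.5975, -0.4007, 0.006]
tool_rot: [0.707, 0.707, -0.0, -0.0]
force: [0.5, 0.2, 0.3]
finger_gap: 0.35
gripper_force: 0.0
```

move_arm(commands="0 0 0 0 0 0 -1;0 0 0 0 0 0 -1;0 0 0 0 0 0 -1;0 0 -30 0 0 0 -1;0 0 -60 0 0 0 -1")

```text
t: 4.72
tcp_pos: [0.5972, -0.4003, 0.0663]
tool_rot: [0.707, 0.707, -0.0, -0.001]
force: [-0.1, -0.7, 0.3]
finger_gap: 0.182
gripper_force: 30.8
```

move_arm(commands="0 0 -50 0 0 0 -1;50 0 -60 0 0 0 -1;110 0 -60 0 0 0 -1;170 0 -60 0 0 0 -1;230 0 -60 0 0 0 -1")

```text
t: 5.35
tcp_pos: [0.5974, -0.169, 0.1266]
tool_rot: [0.707, 0.707, 0.0, 0.0]
force: [-1.0, 1.0, -0.4]
finger_gap: 0.183
gripper_force: 30.8
```

move_arm(commands="281 -5 0 0 0 0 -1;281 -5 0 0 0 0 -1;281 -5 0 0 0 0 -1;281 -5 0 0 0 0 -1;281 -5 0 0 0 0 -1")

```text
t: 5.98
tcp_pos: [0.5918, 0.1137, 0.1265]
tool_rot: [0.706, 0.708, 0.0, -0.0]
force: [0.3, -0.3, 0.3]
finger_gap: 0.175
gripper_force: 30.8
```

move_arm(commands="281 -5 0 0 0 0 -1;281 -5 0 0 0 0 -1;281 -5 0 0 0 0 -1;281 -5 0 0 0 0 -1;281 -5 0 0 0 0 -1")

```text
t: 6.6
tcp_pos: [0.5867, 0.3951, 0.1264]
tool_rot: [0.706, 0.708, 0.001, -0.0]
force: [0.2, 0.4, -0.2]
finger_gap: 0.175
gripper_force: 30.8
```

move_arm(commands="0 0 0 0 0 0 -1;0 0 40 0 0 0 -1;0 0 80 0 0 0 -1;0 0 115 0 0 0 -1;0 0 115 0 0 0 -1")

```text
t: 7.22
tcp_pos: [0.5867, 0.3891, 0.0091]
tool_rot: [0.708, 0.707, -0.002, -0.001]
force: [0.3, -0.8, -0.1]
finger_gap: 0.182
gripper_force: 33.4
```

move_arm(commands="0 0 0 0 0 0 -0.5;0 0 0 0 0 0 -0.5;0 0 -50 0 0 0 -0.5;0 0 -110 0 0 0 -0.5;-40 0 -115 0 0 0 -0.3")

```text
t: 7.85
tcp_pos: [0.5915, 0.355, 0.1338]
tool_rot: [0.706, 0.708, 0.007, 0.003]
force: [1.2, -0.5, 0.4]
finger_gap: 0.35
gripper_force: 0.0
```

move_arm(commands="-280 -11 0 0 0 0 -0.3;-280 -11 0 0 0 0 -0.3;-280 -11 0 0 0 0 -0.3;-280 -11 0 0 0 0 -0.3;-280 -11 0 0 0 0 -0.3")

```text
t: 8.48
tcp_pos: [0.5766, 0.0681, 0.1276]
tool_rot: [0.708, 0.706, 0.0, 0.001]
force: [0.6, 0.2, -0.3]
finger_gap: 0.349
gripper_force: 0.0
```

move_arm(commands="-280 -11 0 0 0 0 -0.3;-280 -11 0 0 0 0 -0.3;-280 -11 0 0 0 0 -0.3;-280 -11 0 0 0 0 -0.3;-280 -11 0 0 0 0 -0.3")

```text
t: 9.1
tcp_pos: [0.5658, -0.2127, 0.1277]
tool_rot: [0.708, 0.706, 0.0, 0.002]
force: [0.2, 0.4, -0.4]
finger_gap: 0.354
gripper_force: 0.0
```

move_arm(commands="-193 -11 0 0 0 0 -0.3;-193 -11 0 0 0 0 -0.3;-193 -11 20 0 0 0 -0.3;-193 -11 60 0 0 0 -0.3;-193 -11 70 0 0 0 -0.3")

```text
t: 9.72
tcp_pos: [0.5525, -0.4014, 0.0543]
tool_rot: [0.708, 0.706, 0.0, -0.002]
force: [-0.9, 0.5, 0.3]
finger_gap: 0.348
gripper_force: 0.0
```

```bash
python3 - <<'E'
from h import *
s=telemetry.sense();print(s['t'],s['tcp_pos'],s['tool_rot'])
np.set_printoptions(precision=4,suppress=True)
d=snapshot('top');print(board(d)); H=hsv(d);
m=(H[...,0]<30)&(H[...,1]>60)
cr=d['image'][155:255,65:145,::-1]; cr2=d['image'][155:255,365:445,::-1]
cv2.imwrite('pics/b1.png',cv2.resize(np.hstack([cr,cr2]),(800,500),interpolation=cv2.INTER_CUBIC))
E
```

```text
9.725 [ 0.55253031 -0.40139886  0.05430832] [ 7.07808777e-01  7.06399847e-01  2.57698299e-05 -2.44770704e-03]
[  0.4973  -0.0737   0.1483   0.1164 174.5833]
```

View pics/b1.png

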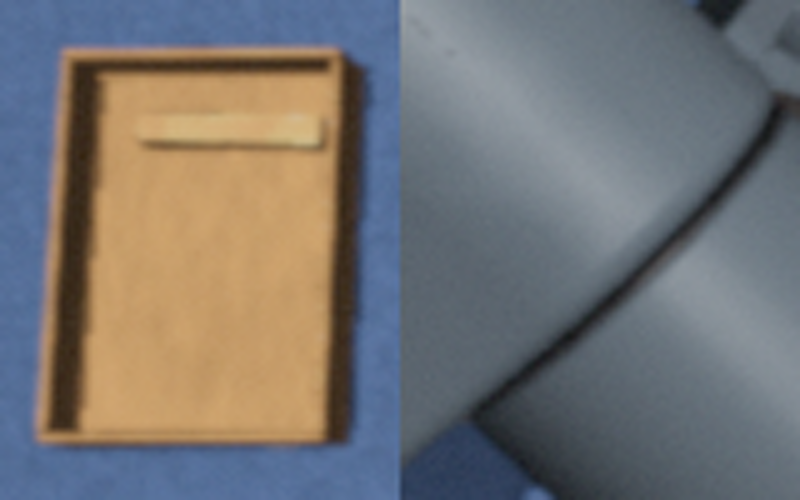

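The crop shows the first strip flat in the box at crop (232,130), near the -y wall, so I'll put the next ones 15 mm further left.

move_arm(commands="0 0 20 0 0 0 -0.3;0 0 40 0 0 0 -0.3;0 0 50 0 0 0 -0.3;0 0 50 0 0 0 -0.3;0 0 50 0 0 0 -1")

```text
t: 10.4
tcp_pos: [0.5551, -0.4019, 0.0068]
tool_rot: [0.707, 0.707, 0.0, 0.0]
force: [-0.8, 1.7, 0.6]
finger_gap: 0.174
gripper_force: 32.3
```

move_arm(commands="0 0 0 0 0 0 -1;0 0 0 0 0 0 -1;0 0 0 0 0 0 -1;0 0 -30 0 0 0 -1;0 0 -60 0 0 0 -1")

```text
t: 11.02
tcp_pos: [0.5543, -0.4014, 0.0665]
tool_rot: [0.707, 0.707, 0.0, -0.001]
force: [0.5, -1.1, 0.6]
finger_gap: 0.18
gripper_force: 32.3
```

move_arm(commands="0 0 -50 0 0 0 -1;50 0 -60 0 0 0 -1;110 0 -60 0 0 0 -1;170 0 -60 0 0 0 -1;230 0 -60 0 0 0 -1")

```text
t: 11.65
tcp_pos: [0.5545, -0.1701, 0.1267]
tool_rot: [0.707, 0.707, 0.0, 0.0]
force: [1.5, 0.4, -0.4]
finger_gap: 0.178
gripper_force: 32.3
```

move_arm(commands="288 -6 0 0 0 0 -1;288 -6 0 0 0 0 -1;288 -6 0 0 0 0 -1;288 -6 0 0 0 0 -1;288 -6 0 0 0 0 -1")

```text
t: 12.28
tcp_pos: [0.548, 0.1192, 0.1266]
tool_rot: [0.706, 0.708, 0.0, -0.0]
force: [0.3, -0.6, -0.8]
finger_gap: 0.178
gripper_force: 32.3
```

move_arm(commands="289 -5 0 0 0 0 -1;289 -5 0 0 0 0 -1;289 -5 0 0 0 0 -1;289 -5 0 0 0 0 -1;289 -5 0 0 0 0 -1")

```text
t: 12.9
tcp_pos: [0.543, 0.4086, 0.1265]
tool_rot: [0.706, 0.708, 0.001, 0.0]
force: [0.8, -0.3, -0.7]
finger_gap: 0.173
gripper_force: 32.3
```

move_arm(commands="0 0 0 0 0 0 -1;0 0 40 0 0 0 -1;0 0 80 0 0 0 -1;0 0 115 0 0 0 -1;0 0 115 0 0 0 -1")

```text
t: 13.52
tcp_pos: [0.5431, 0.4033, 0.0094]
tool_rot: [0.708, 0.707, -0.002, -0.0]
force: [-0.3, -0.7, -0.4]
finger_gap: 0.175
gripper_force: 34.5
```

move_arm(commands="0 0 0 0 0 0 -0.5;0 0 0 0 0 0 -0.5;0 0 -50 0 0 0 -0.5;0 0 -110 0 0 0 -0.5;-40 0 -115 0 0 0 -0.3")

```text
t: 14.15
tcp_pos: [0.5475, 0.3689, 0.1332]
tool_rot: [0.706, 0.708, 0.007, 0.002]
force: [0.3, -0.4, -1.1]
finger_gap: 0.35
gripper_force: 0.0
```

move_arm(commands="-285 -11 0 0 0 0 -0.3;-285 -11 0 0 0 0 -0.3;-285 -11 0 0 0 0 -0.3;-285 -11 0 0 0 0 -0.3;-285 -11 0 0 0 0 -0.3")

```text
t: 14.78
tcp_pos: [0.5324, 0.0775, 0.1274]
tool_rot: [0.708, 0.706, 0.0, 0.001]
force: [0.8, 0.4, -0.9]
finger_gap: 0.345
gripper_force: 0.0
```

move_arm(commands="-285 -11 0 0 0 0 -0.3;-285 -11 0 0 0 0 -0.3;-285 -11 0 0 0 0 -0.3;-285 -11 0 0 0 0 -0.3;-285 -11 0 0 0 0 -0.3")

```text
t: 15.4
tcp_pos: [0.5217, -0.2083, 0.1275]
tool_rot: [0.708, 0.706, 0.0, 0.002]
force: [1.3, 0.1, 0.1]
finger_gap: 0.346
gripper_force: 0.0
```

move_arm(commands="-196 -10 0 0 0 0 -0.3;-196 -10 0 0 0 0 -0.3;-196 -10 20 0 0 0 -0.3;-196 -10 60 0 0 0 -0.3;-196 -10 70 0 0 0 -0.3")

```text
t: 16.02
tcp_pos: [0.5096, -0.4004, 0.0543]
tool_rot: [0.708, 0.706, 0.0, -0.002]
force: [-0.7, 0.8, -0.7]
finger_gap: 0.348
gripper_force: 0.0
```

move_arm(commands="0 0 0 0 0 0 -0.3;0 0 20 0 0 0 -0.3;0 0 40 0 0 0 -0.3;0 0 50 0 0 0 -0.3;0 0 50 0 0 0 -0.3")

```text
t: 16.65
tcp_pos: [0.5111, -0.3998, 0.0049]
tool_rot: [0.707, 0.707, 0.0, -0.001]
force: [0.4, 0.2, -0.1]
finger_gap: 0.348
gripper_force: 0.0
```

move_arm(commands="0 0 0 0 0 0 -1;0 0 0 0 0 0 -1;0 0 0 0 0 0 -1;0 0 -30 0 0 0 -1;0 0 -60 0 0 0 -1")

```text
t: 17.27
tcp_pos: [0.5114, -0.4005, 0.0668]
tool_rot: [0.707, 0.707, 0.0, -0.0]
force: [0.4, -0.6, -0.4]
finger_gap: 0.174
gripper_force: 32.3
```

move_arm(commands="0 0 -50 0 0 0 -1;50 0 -60 0 0 0 -1;110 0 -60 0 0 0 -1;170 0 -60 0 0 0 -1;230 0 -60 0 0 0 -1")

```text
t: 17.9
tcp_pos: [0.5116, -0.1691, 0.1269]
tool_rot: [0.707, 0.707, 0.0, 0.001]
force: [0.5, 0.7, 0.3]
finger_gap: 0.18
gripper_force: 32.3
```

move_arm(commands="288 -6 0 0 0 0 -1;288 -6 0 0 0 0 -1;288 -6 0 0 0 0 -1;288 -6 0 0 0 0 -1;288 -6 0 0 0 0 -1")

```text
t: 18.52
tcp_pos: [0.5051, 0.1201, 0.1267]
tool_rot: [0.706, 0.708, 0.0, 0.0]
force: [0.2, -0.5, -0.9]
finger_gap: 0.179
gripper_force: 32.3
```

move_arm(commands="289 -5 0 0 0 0 -1;289 -5 0 0 0 0 -1;289 -5 0 0 0 0 -1;289 -5 0 0 0 0 -1;289 -5 0 0 0 0 -1")

```text
t: 19.15
tcp_pos: [0.5001, 0.4095, 0.1268]
tool_rot: [0.706, 0.708, 0.001, 0.0]
force: [0.1, -0.0, 0.0]
finger_gap: 0.175
gripper_force: 32.3
```

move_arm(commands="0 0 0 0 0 0 -1;0 0 40 0 0 0 -1;0 0 80 0 0 0 -1;0 0 115 0 0 0 -1;0 0 115 0 0 0 -1")

```text
t: 19.77
tcp_pos: [0.5, 0.4043, 0.0096]
tool_rot: [0.708, 0.707, -0.002, -0.0]
force: [-0.0, -0.2, -0.6]
finger_gap: 0.175
gripper_force: 34.1
```

move_arm(commands="0 0 0 0 0 0 -0.5;0 0 0 0 0 0 -0.5;0 0 -50 0 0 0 -0.5;0 0 -110 0 0 0 -0.5;-40 0 -115 0 0 0 -0.3")

```text
t: 20.4
tcp_pos: [0.5045, 0.3698, 0.1328]
tool_rot: [0.706, 0.708, 0.007, 0.002]
force: [0.2, -0.5, -0.4]
finger_gap: 0.351
gripper_force: 0.0
```

move_arm(commands="-285 -12 0 0 0 0 -0.3;-285 -12 0 0 0 0 -0.3;-285 -12 0 0 0 0 -0.3;-285 -12 0 0 0 0 -0.3;-285 -12 0 0 0 0 -0.3")

```text
t: 21.02
tcp_pos: [0.4884, 0.0786, 0.1274]
tool_rot: [0.708, 0.706, 0.0, 0.001]
force: [-0.9, -0.0, 0.2]
finger_gap: 0.354
gripper_force: 0.0
```

move_arm(commands="-285 -12 0 0 0 0 -0.3;-285 -12 0 0 0 0 -0.3;-285 -12 0 0 0 0 -0.3;-285 -12 0 0 0 0 -0.3;-285 -12 0 0 0 0 -0.3")

```text
t: 21.65
tcp_pos: [0.4768, -0.2073, 0.1275]
tool_rot: [0.708, 0.706, 0.0, 0.002]
force: [0.2, 1.0, 0.8]
finger_gap: 0.351
gripper_force: 0.0
```

move_arm(commands="-196 -10 0 0 0 0 -0.3;-196 -10 0 0 0 0 -0.3;-196 -10 20 0 0 0 -0.3;-196 -10 60 0 0 0 -0.3;-196 -10 70 0 0 0 -0.3")

```text
t: 22.28
tcp_pos: [0.4649, -0.3994, 0.0546]
tool_rot: [0.708, 0.706, 0.0, -0.002]
force: [-0.2, 0.9, -0.4]
finger_gap: 0.351
gripper_force: 0.0
```

move_arm(commands="0 0 0 0 0 0 -0.3;0 0 20 0 0 0 -0.3;0 0 40 0 0 0 -0.3;0 0 50 0 0 0 -0.3;0 0 50 0 0 0 -0.3")

```text
t: 22.9
tcp_pos: [0.4661, -0.3988, 0.005]
tool_rot: [0.707, 0.707, 0.0, -0.001]
force: [-0.0, 0.2, 1.3]
finger_gap: 0.351
gripper_force: 0.0
```

move_arm(commands="0 0 0 0 0 0 -1;0 0 0 0 0 0 -1;0 0 0 0 0 0 -1;0 0 -30 0 0 0 -1;0 0 -60 0 0 0 -1")

```text
t: 23.52
tcp_pos: [0.4664, -0.3995, 0.0668]
tool_rot: [0.707, 0.707, 0.0, -0.0]
force: [0.3, -0.0, -0.2]
finger_gap: 0.178
gripper_force: 32.5
```

move_arm(commands="0 0 -50 0 0 0 -1;50 0 -60 0 0 0 -1;110 0 -60 0 0 0 -1;170 0 -60 0 0 0 -1;230 0 -60 0 0 0 -1")

```text
t: 24.15
tcp_pos: [0.4666, -0.1682, 0.1269]
tool_rot: [0.707, 0.707, 0.0, 0.001]
force: [1.6, -0.1, -1.2]
finger_gap: 0.178
gripper_force: 32.5
```

move_arm(commands="288 -4 0 0 0 0 -1;288 -4 0 0 0 0 -1;288 -4 0 0 0 0 -1;288 -4 0 0 0 0 -1;288 -4 0 0 0 0 -1")

```text
t: 24.78
tcp_pos: [0.4621, 0.121, 0.1267]
tool_rot: [0.706, 0.708, 0.0, 0.0]
force: [0.7, 0.0, -0.4]
finger_gap: 0.177
gripper_force: 32.5
```

move_arm(commands="289 -4 0 0 0 0 -1;289 -4 0 0 0 0 -1;289 -4 0 0 0 0 -1;289 -4 0 0 0 0 -1;289 -4 0 0 0 0 -1")

```text
t: 25.4
tcp_pos: [0.4582, 0.4105, 0.1268]
tool_rot: [0.706, 0.708, 0.001, 0.0]
force: [0.6, -0.6, -0.2]
finger_gap: 0.177
gripper_force: 32.5
```

move_arm(commands="0 0 0 0 0 0 -1;0 0 40 0 0 0 -1;0 0 80 0 0 0 -1;0 0 115 0 0 0 -1;0 0 115 0 0 0 -1")

```text
t: 26.02
tcp_pos: [0.458, 0.4054, 0.0096]
tool_rot: [0.708, 0.707, -0.002, -0.0]
force: [0.4, -0.0, 0.3]
finger_gap: 0.177
gripper_force: 34.1
```

move_arm(commands="0 0 0 0 0 0 -0.5;0 0 0 0 0 0 -0.5;0 0 -50 0 0 0 -0.5;0 0 -110 0 0 0 -0.5;0 0 -115 0 0 0 -0.5")

```text
t: 26.65
tcp_pos: [0.4616, 0.4092, 0.1323]
tool_rot: [0.707, 0.707, 0.006, 0.001]
force: [1.2, -0.4, 0.1]
finger_gap: 0.249
gripper_force: 0.0
```

```bash
python3 - <<'E'
from h import *
np.set_printoptions(precision=4,suppress=True)
s=telemetry.sense();print(s['t'],s['tcp_pos'],s['q'])
for n in ('top','scene'):
    d=snapshot(n);print(board(d))
d=snapshot('top')
cv2.imwrite('pics/top2.png',cv2.resize(d['image'][:,:,::-1],(800,600),interpolation=cv2.INTER_CUBIC))
E
```

```text
26.65 [0.4616 0.4092 0.1323] [ 0.5444  0.6347  1.5492 -0.      0.9459  0.5442]
[  0.4968  -0.0741   0.1493   0.1184 175.0613]
[  0.4987  -0.0781   0.1511   0.1202 174.9738]
```

View pics/top2.png

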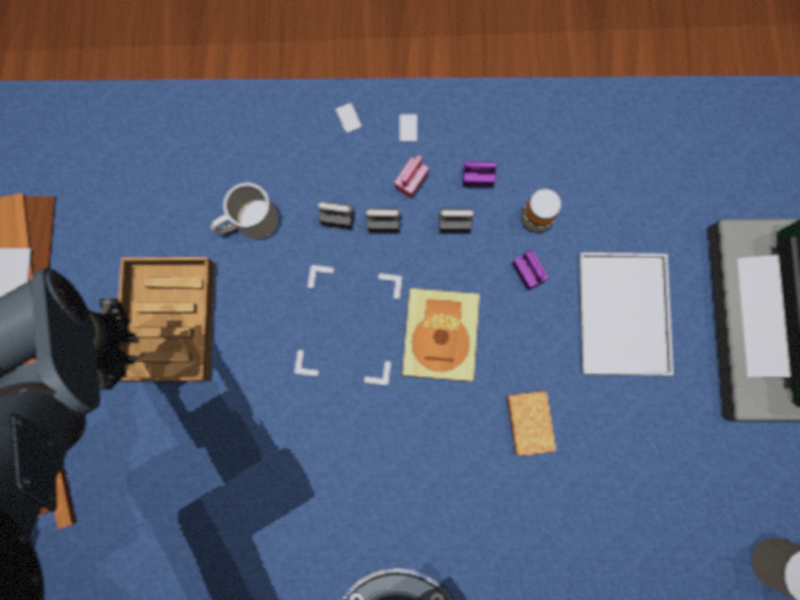

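The top view shows all four strips in the box at (170,282), (165,307), (165,332) and (165,357). The tray is empty, the board is unmoved at (440,335) and the weights are unmoved. Next I push the board in +y with the fingers half open as a two-point pusher.

move_arm(commands="-300 12 0 0 0 0 0;-300 12 0 0 0 0 0;-300 12 0 0 0 0 0;-300 12 0 0 0 0 0;-300 12 0 0 0 0 0")

```text
t: 27.42
tcp_pos: [0.469, 0.1051, 0.1248]
tool_rot: [0.707, 0.707, -0.001, -0.001]
force: [1.2, 1.0, -1.3]
finger_gap: 0.499
gripper_force: 0.0
```

move_arm(commands="-277 12 0 0 0 7.45 0;-277 12 0 0 0 7.45 0;-277 12 0 0 0 7.45 0;-277 12 0 0 0 7.45 0;-277 12 0 0 0 7.45 0")

```text
t: 28.05
tcp_pos: [0.4819, -0.1728, 0.1248]
tool_rot: [0.753, 0.658, -0.0, -0.001]
force: [0.7, 0.5, -0.5]
finger_gap: 0.498
gripper_force: 0.0
```

move_arm(commands="0 0 0 0 0 0 0;0 0 50 0 0 0 0;0 0 90 0 0 0 0;0 0 120 0 0 0 0;0 0 120 0 0 0 0")

```text
t: 28.68
tcp_pos: [0.48, -0.1668, 0.0038]
tool_rot: [0.751, 0.66, -0.001, -0.004]
force: [-0.7, 0.2, -0.1]
finger_gap: 0.503
gripper_force: 0.0
```

```bash
python3 - <<'E'
from h import *
np.set_printoptions(precision=4,suppress=True)
s=telemetry.sense();print(s['t'],s['tcp_pos'],s['tool_rot'],s['finger_gap'])
d=snapshot('scene');u=proj(d,[.49,-.11,.02])[0].astype(int)
cr=d['image'][u[1]-75:u[1]+75,u[0]-100:u[0]+100,::-1]
cv2.imwrite('pics/p1.png',cv2.resize(cr,(800,600),interpolation=cv2.INTER_CUBIC))
E
```

```text
28.675 [ 0.48   -0.1668  0.0038] [ 0.7511  0.6602 -0.0011 -0.004 ] 0.5030907157180272
```

View pics/p1.png

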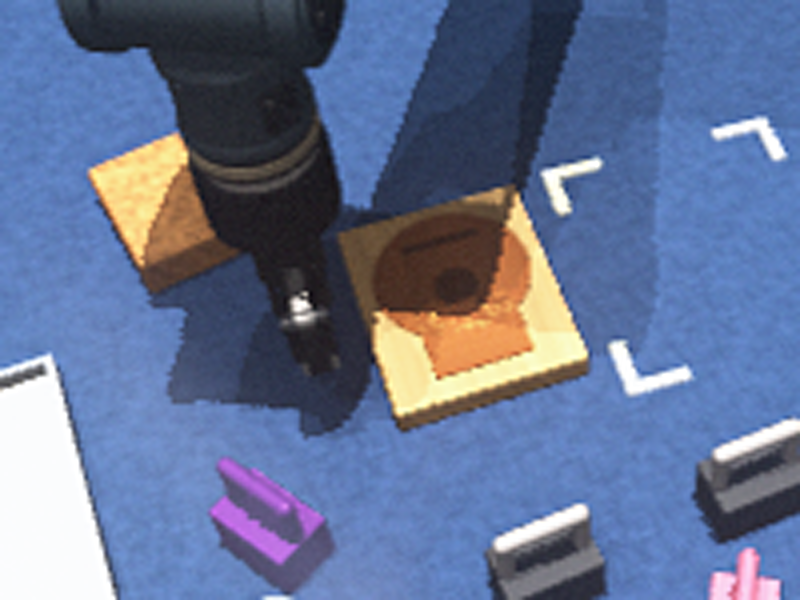

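The crop shows the fingers low beside the board's -y edge at crop (320,360), with a small gap before contact. I'm pushing slowly.

move_arm(commands="15 0 0 0 0 0 0;30 0 0 0 0 0 0;45 0 0 0 0 0 0;60 0 0 0 0 0 0;75 0 0 0 0 0 0")

```text
t: 29.35
tcp_pos: [0.4932, -0.0947, 0.0069]
tool_rot: [0.751, 0.66, 0.0, 0.001]
force: [0.5, -2.8, 2.6]
finger_gap: 0.498
gripper_force: 2.1
```

move_arm(commands="15 0 0 0 0 0 0;30 0 0 0 0 0 0;45 0 0 0 0 0 0;60 0 0 0 0 0 0;65 0 0 0 0 0 0")

```text
t: 29.98
tcp_pos: [0.5004, -0.0295, 0.0062]
tool_rot: [0.751, 0.66, -0.0, -0.0]
force: [-0.2, -4.2, 2.8]
finger_gap: 0.497
gripper_force: 2.0
```

move_arm(commands="0 0 0 0 0 0 0;0 0 0 0 0 0 0;0 0 0 0 0 0 0;-10 0 0 0 0 0 0;-20 0 0 0 0 0 0")

```text
t: 30.6
tcp_pos: [0.4981, -0.0515, 0.0063]
tool_rot: [0.752, 0.66, 0.0, 0.0]
force: [-0.0, 0.8, 0.2]
finger_gap: 0.501
gripper_force: 0.0
```

```bash
cat > bm.py <<'E'
from h import *
np.set_printoptions(precision=4,suppress=True)
import sys
p=eval(sys.argv[1])
s=telemetry.sense();print(s['t'],s['tcp_pos'],s['tool_rot'])
M={'top':(.5176,.0858),'scene':(.5148,.0834)}; f=np.radians(-7.45); ex=np.array([np.cos(f),np.sin(f)]); ey=np.array([-ex[1],ex[0]])
for n in ('top','scene'):
    d=snapshot(n); b=board(d,p); e=b[:2]-np.array(M[n]); print(n,b,'err mm along marks x,y',e@ex*1000,e@ey*1000,'yaw err',b[4]-172.55)
E
python3 bm.py "(.51,.05)"
```

```text
30.6 [ 0.4981 -0.0515  0.0063] [0.7516 0.6596 0.     0.    ]Traceback (most recent call last):
  File "bm.py", line 8, in <module>
    d=snapshot(n); b=board(d,p); e=b[:2]-np.array(M[n]); print(n,b,'err mm along marks x,y',e@ex*1000,e@ey*1000,'yaw err',b[4]-172.55)
                     ~~~~~^^^^^
  File "h.py", line 35, in board
    b=max(blobs(m,50),key=lambda x:x[1][4])[0]; return mar(hpts(d,b,z))
      ~~~^^^^^^^^^^^^^^^^^^^^^^^^^^^^^^^^^^
ValueError: max() iterable argument is empty
```

```bash
sed -i "s/for n in ('top','scene')/for n in sys.argv[2].split(',')/" bm.py; python3 bm.py "(.51,.05)" scene
```

```text
30.65 [ 0.4983 -0.0527  0.0063] [0.752  0.6592 0.0001 0.0004]
scene [  0.5153   0.0384   0.1515   0.1204 172.3589] err mm along marks x,y 6.31011770384655 -44.5617203387831 yaw err -0.1910553
```

move_arm(commands="15 0 0 0 0 0 0;28 0 0 0 0 0 0;41 0 0 0 0 0 0;54 0 0 0 0 0 0;64 0 0 0 0 0 0")

```text
t: 31.32
tcp_pos: [0.5064, 0.014, 0.0063]
tool_rot: [0.751, 0.66, -0.0, -0.0]
force: [-0.8, -2.3, -0.1]
finger_gap: 0.5
gripper_force: 1.3
```

move_arm(commands="0 0 0 0 0 0 0;0 0 0 0 0 0 0;-20 0 0 0 0 0 0;-60 0 0 0 0 0 0;-60 0 -40 0 0 0 0")

```text
t: 31.95
tcp_pos: [0.4971, -0.0489, 0.0446]
tool_rot: [0.753, 0.658, -0.001, -0.002]
force: [0.4, 0.6, -0.6]
finger_gap: 0.498
gripper_force: 0.0
```

move_arm(commands="-200 0 -60 0 0 0 0;-200 0 -60 0 0 0 0;-200 0 -60 0 0 0 0;-200 0 -60 0 0 0 0;-200 0 -60 0 0 0 0")

```text
t: 32.58
tcp_pos: [0.4725, -0.2463, 0.1065]
tool_rot: [0.753, 0.658, 0.0, 0.0]
force: [0.2, 0.3, -0.1]
finger_gap: 0.502
gripper_force: 0.0
```

```bash
python3 bm.py "(.516,.084)" top,scene
```

```text
32.575 [ 0.4725 -0.2463  0.1065] [0.7527 0.6584 0.0002 0.0003]
top [  0.52     0.0901   0.1495   0.1096 172.5541] err mm along marks x,y 1.7865479793909962 4.562356191910236 yaw err 0.004058838
scene [  0.5211   0.0822   0.1512   0.1209 172.5177] err mm along marks x,y 6.411373417013501 -0.36719230760223204 yaw err -0.032333374
```

```bash
python3 - <<'E'
from h import *
o=[]
for n in ('top','scene'):
    d=snapshot(n);u=proj(d,[.517,.085,.01])[0].astype(int)
    o.append(cv2.resize(d['image'][u[1]-60:u[1]+60,u[0]-48:u[0]+48,::-1],(400,500),interpolation=cv2.INTER_CUBIC))
cv2.imwrite('pics/q1.png',np.hstack(o))
E
```

```text
(no output)
```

View pics/q1.png

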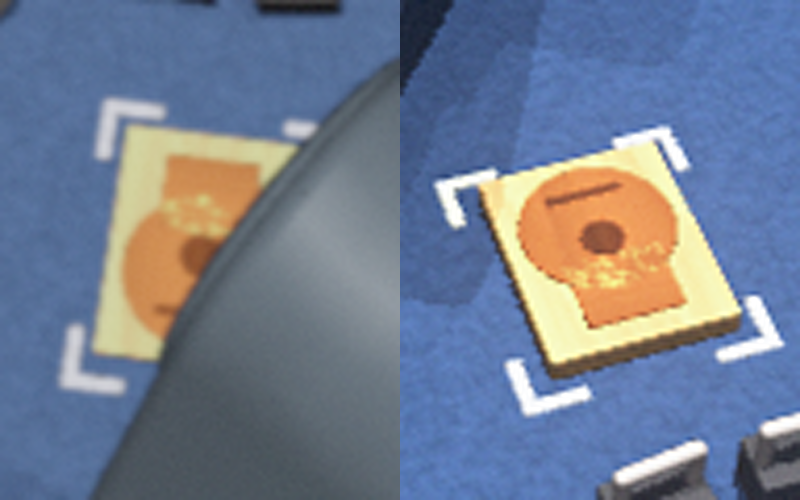

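The crops show the board square inside all four marks, with cloth visible between it and every mark in both views. The edges I checked leave clearance all round. Now the weights, starting with the right one.

move_arm(commands="171 204 -24 0 0 -6.85 -0.1;171 204 -24 0 0 -6.85 -0.1;171 204 -24 0 0 -6.85 -0.1;171 204 -24 0 0 -6.85 -0.1;171 204 -24 0 0 -6.85 -0.1", grip_force=60)

```text
t: 33.4
tcp_pos: [0.6999, -0.0965, 0.1299]
tool_rot: [0.709, 0.706, 0.001, 0.0]
force: [-0.9, -0.2, -0.6]
finger_gap: 0.45
gripper_force: 0.0
```

move_arm(commands="0 0 0 0 0 0 -0.1;0 0 10 0 0 0 -0.1;0 0 30 0 0 0 -0.1;0 0 50 0 0 0 -0.1;0 0 50 0 0 0 -0.1")

```text
t: 34.02
tcp_pos: [0.6946, -0.1019, 0.0768]
tool_rot: [0.711, 0.703, -0.002, -0.003]
force: [0.2, -1.0, -0.2]
finger_gap: 0.453
gripper_force: 0.0
```

```bash
python3 - <<'E'
from h import *
s=telemetry.sense();print(s['t'],s['tcp_pos'],s['tool_rot'])
d=snapshot('scene');u=proj(d,[.6975,-.103,.06])[0].astype(int)
cr=d['image'][u[1]-45:u[1]+45,u[0]-60:u[0]+60,::-1]
cv2.imwrite('pics/w1.png',cv2.resize(cr,(800,600),interpolation=cv2.INTER_CUBIC))
E
```

```text
34.025 [ 0.69457622 -0.1019286   0.07683955] [ 0.71116629  0.70301586 -0.00157874 -0.0029517 ]
```

View pics/w1.png

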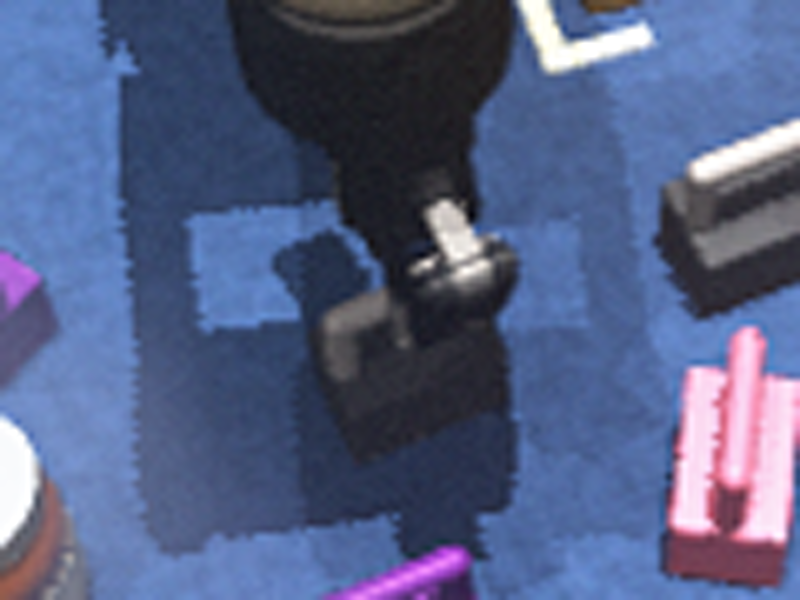

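The crop shows the fingers above the dark weight at crop (410,330), in line with its bar. I'm descending to straddle the bar and grip.

move_arm(commands="0 0 10 0 0 0 -0.1;0 0 20 0 0 0 -0.1;0 0 28 0 0 0 -0.1;0 0 34 0 0 0 -0.1;0 0 34 0 0 0 -0.1")

```text
t: 34.7
tcp_pos: [0.6968, -0.1018, 0.0456]
tool_rot: [0.711, 0.703, -0.0, -0.001]
force: [0.0, 0.1, 0.1]
finger_gap: 0.452
gripper_force: 0.0
```

move_arm(commands="0 0 0 0 0 0 -1;0 0 0 0 0 0 -1;0 0 0 0 0 0 -1;0 0 0 0 0 0 -1;0 0 -20 0 0 0 -1")

```text
t: 35.33
tcp_pos: [0.695, -0.1012, 0.0643]
tool_rot: [0.711, 0.703, -0.001, -0.003]
force: [-0.2, -0.1, -4.0]
finger_gap: 0.093
gripper_force: 58.8
```

move_arm(commands="0 0 -40 0 0 0 -1;0 0 -80 0 0 0 -1;0 0 -104 0 0 0 -1;0 0 -104 0 0 0 -1;0 0 -104 0 0 0 -1")

```text
t: 35.95
tcp_pos: [0.6961, -0.1015, 0.1691]
tool_rot: [0.711, 0.703, -0.001, -0.001]
force: [0.2, -0.7, -4.4]
finger_gap: 0.089
gripper_force: 58.9
```

```bash
python3 bm.py "(.516,.084)" scene
```

```text
35.95 [ 0.6961 -0.1015  0.1691] [ 0.7108  0.7034 -0.0006 -0.0012]
scene [  0.5206   0.0824   0.1523   0.1211 172.5177] err mm along marks x,y 5.875742472125722 -0.2621349888065149 yaw err -0.032333374
```

Board unchanged. I'm carrying the weight to the -x slot.

move_arm(commands="50 -58 0 0 0 2 -1;95 -110 0 0 0 4 -1;140 -164 0 0 0 6 -1;175 -207 0 0 0 6.8 -1;190 -225 0 0 0 6.8 -1")

```text
t: 36.62
tcp_pos: [0.4702, 0.092, 0.1691]
tool_rot: [0.751, 0.66, -0.002, -0.002]
force: [0.3, 0.9, -3.8]
finger_gap: 0.091
gripper_force: 58.9
```

move_arm(commands="0 0 0 0 0 0 -1;0 0 20 0 0 0 -1;0 0 45 0 0 0 -1;0 0 65 0 0 0 -1;0 0 80 0 0 0 -1")

```text
t: 37.25
tcp_pos: [0.4749, 0.0898, 0.0887]
tool_rot: [0.751, 0.66, -0.0, -0.0]
force: [-0.4, 1.6, -4.4]
finger_gap: 0.092
gripper_force: 58.9
```

```bash
python3 - <<'E'
from h import *
s=telemetry.sense();print(s['t'],s['tcp_pos'],s['tool_rot'])
d=snapshot('scene');u=proj(d,[.51,.085,.04])[0].astype(int)
cr=d['image'][u[1]-60:u[1]+60,u[0]-80:u[0]+80,::-1]
cv2.imwrite('pics/w2.png',cv2.resize(cr,(800,600),interpolation=cv2.INTER_CUBIC))
E
python3 bm.py "(.516,.084)" scene
```

```text
37.25 [0.47487585 0.08982888 0.08869981] [ 7.51441794e-01  6.59799282e-01 -3.16368655e-04 -1.95232031e-04]
37.3 [0.474  0.0898 0.0874] [ 0.7515  0.6597 -0.0013 -0.0012]
scene [  0.5207   0.0825   0.1526   0.1206 172.2186] err mm along marks x,y 6.00195932662736 -0.11351141133477234 yaw err -0.33145142
```

View pics/w2.png

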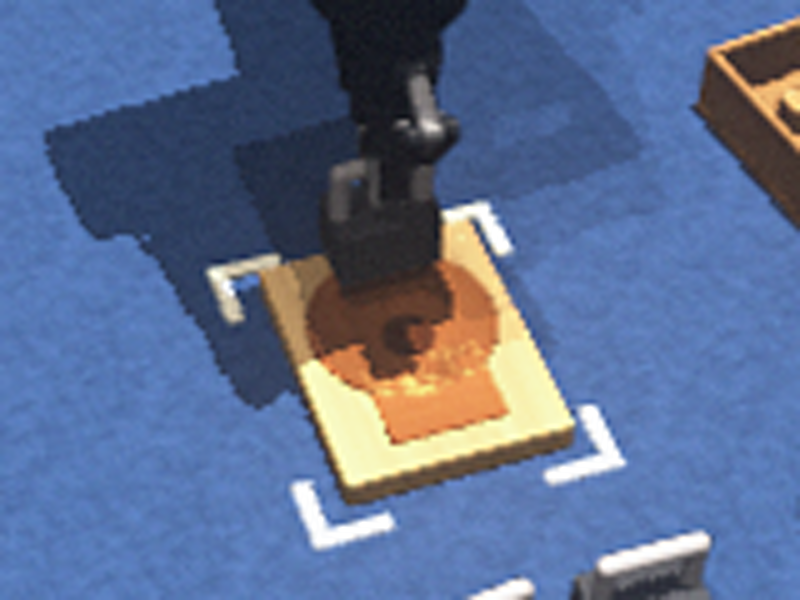

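The crop shows the weight upright, held about 20 mm above the board's -x end at crop (385,230), and the board still inside the marks. I'm lowering it gently.

move_arm(commands="0 0 6 0 0 0 -1;0 0 12 0 0 0 -1;0 0 17 0 0 0 -1;0 0 20 0 0 0 -1;0 0 22 0 0 0 -1")

```text
t: 37.98
tcp_pos: [0.4742, 0.0905, 0.0683]
tool_rot: [0.751, 0.66, 0.0, 0.0]
force: [-0.4, 0.4, -3.0]
finger_gap: 0.091
gripper_force: 59.0
```

move_arm(commands="0 0 0.5 0 0 0 -1;0 0 1 0 0 0 -1;0 0 1.5 0 0 0 -1;0 0 2 0 0 0 -1;0 0 2 0 0 0 -1")

```text
t: 38.6
tcp_pos: [0.4743, 0.0904, 0.0667]
tool_rot: [0.751, 0.66, 0.0, 0.0]
force: [-1.3, 0.8, 2.8]
finger_gap: 0.093
gripper_force: 59.6
```

move_arm(commands="0 0 0 0 0 0 -0.3;0 0 0 0 0 0 -0.3;0 0 0 0 0 0 -0.3;0 0 -15 0 0 0 -0.3;0 0 -40 0 0 0 -0.3")

```text
t: 39.22
tcp_pos: [0.4737, 0.0904, 0.1068]
tool_rot: [0.751, 0.66, -0.001, -0.001]
force: [-0.0, -0.8, 0.6]
finger_gap: 0.348
gripper_force: 0.0
```

move_arm(commands="0 0 -64 0 0 0 -0.1;-5 40 -64 0 0 0 -0.1;-14 90 -60 0 0 -2 -0.1;-22 145 -45 0 0 -5 -0.1;-32 200 -24 0 0 -6.85 -0.1")

```text
t: 39.85
tcp_pos: [0.6707, 0.0325, 0.1321]
tool_rot: [0.71, 0.704, 0.001, 0.001]
force: [1.0, -0.1, -0.1]
finger_gap: 0.447
gripper_force: 0.0
```

move_arm(commands="-2 31 0 0 0 0 -0.1;-2 31 0 0 0 0 -0.1;-2 31 10 0 0 0 -0.1;-2 31 30 0 0 0 -0.1;-2 31 50 0 0 0 -0.1")

```text
t: 40.48
tcp_pos: [0.6979, 0.0311, 0.0789]
tool_rot: [0.71, 0.704, -0.001, -0.001]
force: [0.5, 0.5, -0.2]
finger_gap: 0.447
gripper_force: 0.0
```

```bash
python3 bm.py "(.516,.084)" scene; python3 - <<'E'
from h import *
d=snapshot('scene');u=proj(d,[.6,.055,.06])[0].astype(int)
cr=d['image'][u[1]-75:u[1]+75,u[0]-100:u[0]+100,::-1]
cv2.imwrite('pics/w3.png',cv2.resize(cr,(800,600),interpolation=cv2.INTER_CUBIC))
E
```

```text
40.475 [0.6979 0.0311 0.0789] [ 0.7103  0.7039 -0.0006 -0.0007]
scene [  0.5141   0.0445   0.15     0.0397 172.6253] err mm along marks x,y 4.368770077151996 -38.66820262372622 yaw err 0.07527161
```

View pics/w3.png

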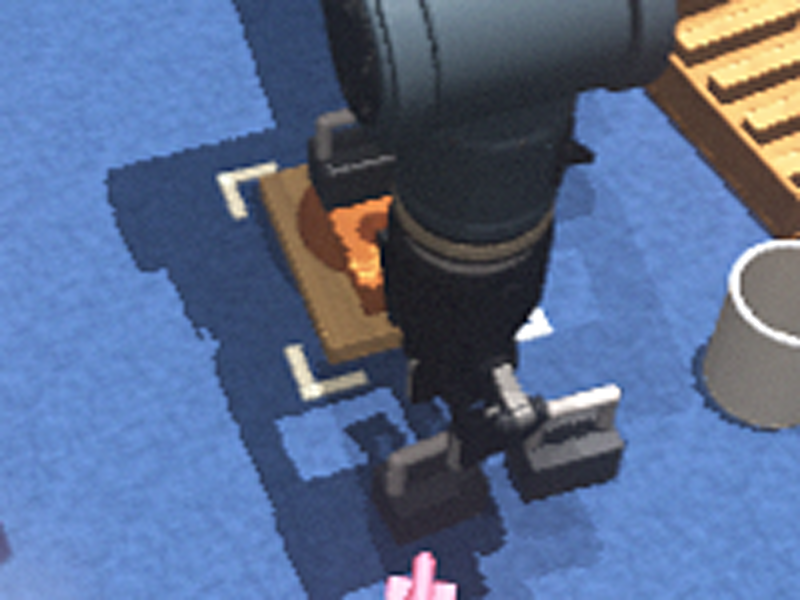

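The crop shows the first weight standing on the board at (350,160) and the gripper about 9 mm too far left over the second weight at (430,470). I'm correcting -9 mm and then descending.

move_arm(commands="-9 -1 0 0 0 0 -0.1;-9 -1 0 0 0 0 -0.1;-9 -1 15 0 0 0 -0.1;-9 -1 28 0 0 0 -0.1;-9 -1 34 0 0 0 -0.1")

```text
t: 41.2
tcp_pos: [0.6972, 0.0219, 0.0445]
tool_rot: [0.71, 0.704, -0.001, -0.001]
force: [-0.5, -0.4, 0.3]
finger_gap: 0.453
gripper_force: 0.0
```

move_arm(commands="0 0 0 0 0 0 -0.1;0 0 0 0 0 0 -1;0 0 0 0 0 0 -1;0 0 0 0 0 0 -1;0 0 0 0 0 0 -1")

```text
t: 41.82
tcp_pos: [0.6985, 0.0216, 0.0469]
tool_rot: [0.71, 0.704, 0.0, 0.0]
force: [-1.4, -0.8, 2.5]
finger_gap: 0.092
gripper_force: 58.6
```

move_arm(commands="0 0 -20 0 0 0 -1;0 0 -50 0 0 0 -1;0 0 -90 0 0 0 -1;0 0 -124 0 0 0 -1;0 0 -124 0 0 0 -1")

```text
t: 42.45
tcp_pos: [0.7007, 0.0214, 0.1745]
tool_rot: [0.71, 0.704, 0.003, 0.003]
force: [0.4, -0.2, -3.6]
finger_gap: 0.094
gripper_force: 58.8
```

```bash
python3 bm.py "(.516,.084)" scene
```

```text
42.45 [0.7007 0.0214 0.1745] [0.7104 0.7037 0.0026 0.0033]
scene [  0.5164   0.0619   0.15     0.0748 172.6253] err mm along marks x,y 4.345733105941893 -21.12930564276282 yaw err 0.07527161
```

move_arm(commands="12 -36 0 0 0 2 -1;24 -75 0 0 0 4 -1;40 -120 0 0 0 6 -1;55 -160 0 0 0 6.85 -1;61 -179 0 0 0 6.85 -1")

```text
t: 43.12
tcp_pos: [0.5147, 0.0854, 0.1681]
tool_rot: [0.751, 0.66, -0.003, -0.003]
force: [-0.3, -1.2, -3.5]
finger_gap: 0.096
gripper_force: 58.9
```

move_arm(commands="0 0 0 0 0 0 -1;0 0 20 0 0 0 -1;0 0 45 0 0 0 -1;0 0 65 0 0 0 -1;0 0 80 0 0 0 -1")

```text
t: 43.75
tcp_pos: [0.5209, 0.0838, 0.0886]
tool_rot: [0.751, 0.66, -0.0, -0.0]
force: [-1.4, 0.0, -3.5]
finger_gap: 0.09
gripper_force: 58.8
```

```bash
python3 bm.py "(.516,.084)" scene
```

```text
43.75 [0.5209 0.0838 0.0886] [ 0.7514  0.6598 -0.0001 -0.0001]
scene [  0.5205   0.0825   0.1522   0.1206 172.197 ] err mm along marks x,y 5.799374717507922 -0.12770942721072234 yaw err -0.35302734
```

move_arm(commands="0 0 6 0 0 0 -1;0 0 12 0 0 0 -1;0 0 17 0 0 0 -1;0 0 20 0 0 0 -1;0 0 22 0 0 0 -1")

```text
t: 44.42
tcp_pos: [0.52, 0.0844, 0.0684]
tool_rot: [0.751, 0.66, 0.0, 0.0]
force: [-0.3, 0.7, -4.1]
finger_gap: 0.09
gripper_force: 58.9
```

move_arm(commands="0 0 0.5 0 0 0 -1;0 0 1 0 0 0 -1;0 0 1.5 0 0 0 -1;0 0 2 0 0 0 -1;0 0 2 0 0 0 -1")

```text
t: 45.05
tcp_pos: [0.52, 0.0843, 0.0668]
tool_rot: [0.751, 0.66, 0.0, 0.0]
force: [-1.0, -0.5, 2.3]
finger_gap: 0.086
gripper_force: 59.5
```

move_arm(commands="0 0 0 0 0 0 -0.4;0 0 0 0 0 0 -0.4;0 0 0 0 0 0 -0.4;0 0 -15 0 0 0 -0.4;0 0 -40 0 0 0 -0.4")

```text
t: 45.68
tcp_pos: [0.5194, 0.0844, 0.1068]
tool_rot: [0.751, 0.66, -0.001, -0.001]
force: [-0.8, 0.2, 1.7]
finger_gap: 0.298
gripper_force: 0.0
```

move_arm(commands="0 0 -40 0 0 0 -0.1;10 40 -44 0 0 0 -0.1;22 90 -40 0 0 1 -0.1;36 143 -30 0 0 1 -0.1;45 183 -24 0 0 1 -0.1")

```text
t: 46.3
tcp_pos: [0.7093, 0.1058, 0.1313]
tool_rot: [0.757, 0.654, 0.001, 0.001]
force: [0.2, 0.4, 0.0]
finger_gap: 0.447
gripper_force: 0.0
```

move_arm(commands="0 0 0 0 0 0 -0.1;0 0 0 0 0 0 -0.1;0 0 10 0 0 0 -0.1;0 0 30 0 0 0 -0.1;0 0 50 0 0 0 -0.1")

```text
t: 46.92
tcp_pos: [0.7061, 0.1054, 0.0787]
tool_rot: [0.757, 0.653, -0.001, -0.0]
force: [-0.6, -0.7, -0.2]
finger_gap: 0.455
gripper_force: 0.0
```

```bash
python3 bm.py "(.516,.084)" scene; python3 - <<'E'
from h import *
d=snapshot('scene');u=proj(d,[.62,.1,.06])[0].astype(int)
cr=d['image'][u[1]-75:u[1]+75,u[0]-100:u[0]+100,::-1]
cv2.imwrite('pics/w4.png',cv2.resize(cr,(800,600),interpolation=cv2.INTER_CUBIC))
E
```

```text
46.925 [0.7061 0.1054 0.0787] [ 0.757   0.6534 -0.0005 -0.0005]
scene [  0.5204   0.0825   0.152    0.1205 172.2186] err mm along marks x,y 5.7058921084522725 -0.15936489508260754 yaw err -0.33145142
```

View pics/w4.png

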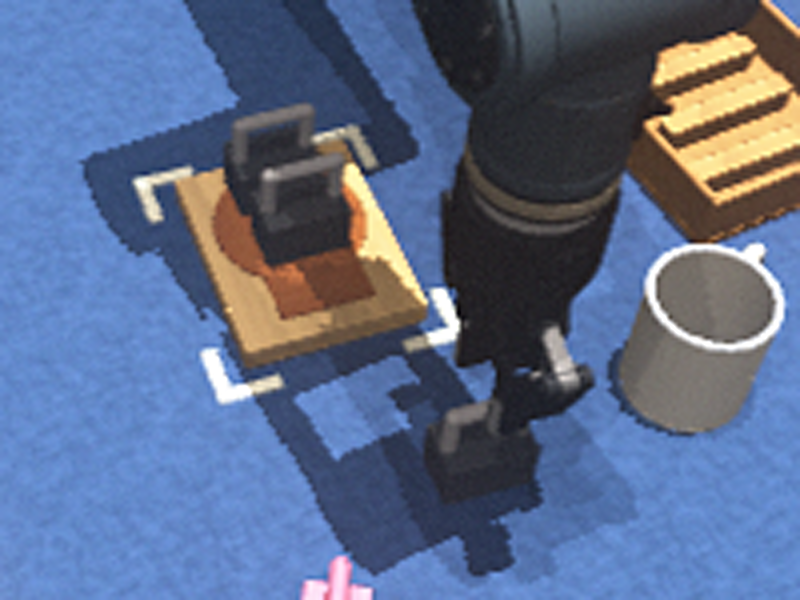

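The crop shows two weights upright on the board at (270,165) and (305,210), and the gripper over the third at (480,450), slightly to its left (+y side). I'm shifting -3 mm, then gripping.

move_arm(commands="-3 0 0 0 0 0 -0.1;-3 0 10 0 0 0 -0.1;-3 0 22 0 0 0 -0.1;-3 0 30 0 0 0 -0.1;-3 0 34 0 0 0 -0.1")

```text
t: 47.65
tcp_pos: [0.7062, 0.1025, 0.0453]
tool_rot: [0.757, 0.653, -0.001, -0.0]
force: [-1.0, 0.1, 0.8]
finger_gap: 0.449
gripper_force: 0.0
```

move_arm(commands="0 0 0 0 0 0 -0.1;0 0 0 0 0 0 -1;0 0 0 0 0 0 -1;0 0 0 0 0 0 -1;0 0 0 0 0 0 -1")

```text
t: 48.28
tcp_pos: [0.7069, 0.1025, 0.0469]
tool_rot: [0.757, 0.653, 0.0, 0.0]
force: [-0.8, -0.1, 1.6]
finger_gap: 0.09
gripper_force: 58.6
```

move_arm(commands="0 0 -20 0 0 0 -1;0 0 -50 0 0 0 -1;0 0 -90 0 0 0 -1;0 0 -124 0 0 0 -1;0 0 -124 0 0 0 -1")

```text
t: 48.9
tcp_pos: [0.7091, 0.1025, 0.1745]
tool_rot: [0.757, 0.653, 0.003, 0.003]
force: [1.1, -0.2, -3.6]
finger_gap: 0.091
gripper_force: 58.9
```

```bash
python3 bm.py "(.516,.084)" scene
```

```text
48.9 [0.7091 0.1025 0.1745] [0.7569 0.6535 0.0031 0.0028]
scene [  0.5204   0.0824   0.1516   0.1207 171.9699] err mm along marks x,y 5.725147367615152 -0.28868782093771955 yaw err -0.5800781
```

move_arm(commands="-10 -30 0 0 0 0 -1;-20 -62 0 0 0 -1 -1;-32 -95 0 0 0 -1 -1;-41 -122 0 0 0 -1 -1;-45 -136 0 0 0 -1 -1")

```text
t: 49.58
tcp_pos: [0.5623, 0.0778, 0.1683]
tool_rot: [0.751, 0.66, -0.002, -0.002]
force: [0.1, -1.0, -3.8]
finger_gap: 0.094
gripper_force: 58.9
```

move_arm(commands="0 0 0 0 0 0 -1;0 0 20 0 0 0 -1;0 0 45 0 0 0 -1;0 0 65 0 0 0 -1;0 0 80 0 0 0 -1")

```text
t: 50.2
tcp_pos: [0.567, 0.0778, 0.089]
tool_rot: [0.751, 0.66, 0.0, 0.0]
force: [-0.6, -0.3, -3.5]
finger_gap: 0.092
gripper_force: 58.8
```

```bash
python3 bm.py "(.516,.084)" scene
```

```text
50.2 [0.567  0.0778 0.089 ] [0.7513 0.66   0.0004 0.0003]
scene [  0.5163   0.0621   0.1507   0.0793 173.2781] err mm along marks x,y 4.254950141220668 -20.961411661843023 yaw err 0.7281189
```

move_arm(commands="0 0 6 0 0 0 -1;0 0 12 0 0 0 -1;0 0 17 0 0 0 -1;0 0 20 0 0 0 -1;0 0 22 0 0 0 -1")

```text
t: 50.88
tcp_pos: [0.5657, 0.0778, 0.0683]
tool_rot: [0.751, 0.66, 0.0, 0.0]
force: [0.4, -0.2, -3.9]
finger_gap: 0.092
gripper_force: 58.9
```

move_arm(commands="0 0 0.5 0 0 0 -1;0 0 1 0 0 0 -1;0 0 1.5 0 0 0 -1;0 0 2 0 0 0 -1;0 0 2 0 0 0 -1")

```text
t: 51.5
tcp_pos: [0.5657, 0.0777, 0.0669]
tool_rot: [0.751, 0.66, 0.0, 0.0]
force: [-1.1, -0.4, 1.5]
finger_gap: 0.091
gripper_force: 59.4
```

move_arm(commands="0 0 0 0 0 0 -0.4;0 0 0 0 0 0 -0.4;0 0 0 0 0 0 -0.4;0 0 -15 0 0 0 -0.4;0 0 -40 0 0 0 -0.4")

```text
t: 52.12
tcp_pos: [0.5651, 0.0778, 0.1067]
tool_rot: [0.751, 0.66, -0.001, -0.001]
force: [0.6, -0.5, 0.2]
finger_gap: 0.295
gripper_force: 0.0
```

move_arm(commands="0 0 -60 0 0 0 -0.4;-60 -20 -80 0 0 0 -0.4;-120 -40 -80 0 0 0 -0.4;-180 -60 -80 0 0 0 -0.4;-220 -80 -80 0 0 0 -0.4")

```text
t: 52.75
tcp_pos: [0.4576, -0.1323, 0.1877]
tool_rot: [0.751, 0.66, 0.0, 0.001]
force: [-0.1, 0.1, 0.6]
finger_gap: 0.301
gripper_force: 0.0
```

move_arm(commands="-60 0 0 0 0 0 -0.4;-120 0 0 0 0 0 -0.4;-180 0 0 0 0 0 -0.4;-180 0 0 0 0 0 -0.4;-180 0 0 0 0 0 -0.4")

```text
t: 53.38
tcp_pos: [0.4343, -0.3082, 0.1867]
tool_rot: [0.752, 0.66, 0.0, -0.0]
force: [-0.2, 0.6, 0.1]
finger_gap: 0.299
gripper_force: 0.0
```

```bash
python3 bm.py "(.516,.084)" top,scene; python3 - <<'E'
from h import *
o=[]
for n in ('top','scene'):
    d=snapshot(n);u=proj(d,[.517,.085,.03])[0].astype(int)
    o.append(cv2.resize(d['image'][u[1]-72:u[1]+72,u[0]-48:u[0]+48,::-1],(400,600),interpolation=cv2.INTER_CUBIC))
cv2.imwrite('pics/f1.png',np.hstack(o))
E
```

```text
53.375 [ 0.4343 -0.3082  0.1867] [ 0.7516  0.6596  0.0002 -0.0003]
top [  0.519    0.0852   0.1491   0.1195 172.8722] err mm along marks x,y 1.4398244662795379 -0.447895834199405 yaw err 0.3222046
scene [  0.5167   0.0452   0.1494   0.0371 178.8973] err mm along marks x,y 6.885795689344164 -37.631221875747094 yaw err 6.3473053
```

View pics/f1.png

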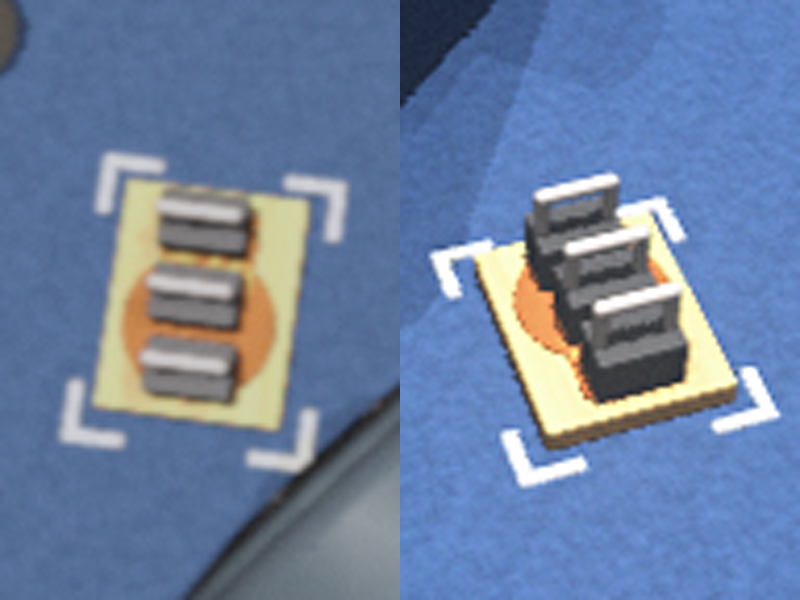

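The crops show the board inside all four marks (top view error about 1.4 mm and 0.3°). All three weights stand upright on it at (203,220), (195,297) and (188,370), wholly on the board. The arm is clear, so I'm handing in.

```bash
python3 -c "
from station import ticket
print(ticket.sign_off())"
```

```text
the job is handed in; nothing more can be done
None
```

Job handed in at about 53 s: the board lies square inside the marks, all three dark weights stand upright on it, all four strips are in the parts box, and I left the jar, mug, sanding block and look-alikes alone.

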